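# Shut and latch the sample transport case

## Robot

A 6-joint arm with a two-finger parallel gripper is mounted at the origin on a cart in front of the work surface, level with it; the furniture and walls round the work are solid. World frame = base frame: x ahead of the robot, y to its left, z up, the work surface at z = 0. Lengths are in mm, angles in rad, forces in N, time in s.
With the tool pointing down it reaches from about 300 to 850 mm from the base axis. Payload 4.2 kg.
Tool frame: the origin (TCP) lies midway between the tips of the shut fingers; the grasp point (between the pads) lies 19 mm behind it; z points along the fingers, y is the line along which they close (so a half turn about z gives the same grasp; the last joint's range is limited). The gripper opens to 91 mm and grips with 3 to 60 N. Pads are 32 mm wide; open, the fingers measure 118 mm over their backs; the gripper's body (76 mm by 178 mm) begins 60 mm behind the grasp point.
Start: joints at [1.152, 0.32, 1.565, -0, 1.257, -0.02], TCP at [223.284, 529.894, 213.976] pointing down, gripper open.
Joint ranges: [-3.11, 3.11], [-0.84, 2.01], [0.21, 2.61], [-1.34, 4.49], [0.05, 2.63], [-2.56, 2.56]. Speed limits (rad/s): [2.57, 2.57, 3.14, 3.14, 3.14, 3.14].

## Interface

Orientations are given as a rotation vector (axis times angle).
In Python, from bench import ctrl gives the robot as it stands.
- The arm moves only by the tool move_arm, never from a script. Its argument "increments" is a list of rows, each a list of 7 numbers: the finger opening in cm, from 0 to 9.12, then the shift along the tool's x, y, z in cm, then the turn, a rotation vector about the tool's x, y, z in degrees. A call has 1 to 12 rows; each row is the pose to reach, as a shift and turn from the pose commanded when the call began, along the tool's axes at that moment; what a row does not reach only later rows make up. A row lasts 1/8 s, in which the tool goes at most 62.5 mm and 10.7 degrees, less where a joint would pass 70% of its speed; a pose out of reach is approached as far as the arm can. A call with a gripper value outside its range is refused whole. The fingers move at their own pace and stop on an object; "newtons" is the grip in N (left out, the last holds). Time passes only in rows, so rows that repeat a pose let the fingers close. It gives the time, the measured TCP pose, the force, the opening and the grip force at its end, in the units of the state.
- ctrl.read_state(): the state, without advancing time (a new reading comes with each control period).
- ctrl.capture(name): name is "side" or "top" or "wrist"; returns (picture, depth): 420x560x3 uint8, red, green, blue; 420x560 float32, mm along the optical axis (not along the pixel's ray), 0 where there is no reading.
- ctrl.camera_params(name): a dict with "fov_y" (degrees; the focal length in pixels is half the picture's height over the tangent of half this angle, whatever the lens; pixels are square), "cx", "cy" (the principal point, pixels), "R" (3x3) and "t" (3): a world point X has camera coordinates R X + t. Camera axes: x right, y down, z forward; pixel columns grow to the right and rows downward; lengths in mm; the calibration is good to about 2 mm. A picture is of the moment at which its call begins: read the wrist's pose just before it. camera_params takes no time and is no camera call; for the wrist camera it gives the pose at the moment of the call.
- ctrl.sign_off(): hands the job in; it is judged then, once.
The state is a dict: "t": time; "joint_pos": joint angles; "joint_velocities": joint speeds; "joint_torque": joint torques, N m; "position": TCP position; "tcp_rot": TCP orientation; "contact_force": force on the tool from outside, world axes, zero at the start; "moment": the same for the moment, N m; "width": finger opening in mm; "finger_force": force on a finger pad.
Only numpy, scipy, OpenCV 4.12 (cv2) and the standard library are available. Lean on these libraries where they do the work, as an engineer would, in place of code of your own. Each camera call takes 0.05 s, during which the arm holds its last target. There are 200 camera calls.

## Task

Make the sample case ready to carry: swing its lid fully shut, then flip the draw latch's wire loop up and over so that its cross bar hooks behind the lip of the keeper on the lid, and press the latch lever down past centre until it lies flat against the case. Leave the vials, marker, petri dish and timer standing round it where they are, and let go.

Things in the scene. Friction and masses are not known exactly. Their poses are not given: they have to be found in the camera images.
- case: Grey case, fixed. Tub 150 deep (x) x 160 wide (y) x 175 mm high; with lid 250 high. Origin: centre of underside, z up, -x out of the front face (75 mm from origin, roughly facing the robot). Latch at mid-front (y = 0). The shut lid's grab bar overhangs the latch: work it with the tool leaning back about 45 degrees, fingers pointing down and toward the case, coming in from the front.
- lid (a joint): Lid hinge angle in rad, 0 = shut, grows as the front of the lid rises. Hinge line: along the case's y, 75 mm behind the origin, 175 mm above the underside (at the tub's rear rim). The hinge is stiff: the lid stays where it is left and needs about 2 N down at the grab bar.
- grab_bar (a point): Middle of the black round grab bar (14 mm thick, 100 mm long, along the case's y) on the lid's front. Lid shut: 44 mm in front of the case's front face, 237 mm up. 44 mm free between bar and lid.
- lever (a joint): Lever angle, rad: 0 = shut, hanging straight down on the front; 1.57 = pointing straight out; 2.2 = open stop, pointing out and up. Light friction holds it. With the loop hooked, the pull sets in below about 1.05, is hardest near 0.7 (about 4 to 6 N at 40 mm from the pivot), dead centre is at 0.29; below that it snaps to 0 and stays.
- lever_pivot (a point): Pivot axis of the lever (along the case's y): 24 mm in front of the front face, 137 mm above the case's underside. Fixed to the case.
- lever_end (a point): Free end of the lever, middle of the face to press (it looks out to the front when shut, up and back toward the case when fully open). Lever: flat steel plate 34 mm wide, 4 mm thick, 60 mm long from the pivot; this face lies 4 mm off the plane through the pivot.
- bail (a joint): Swing of the wire loop on the lever, rad. Its outward lean from vertical is (bail - lever): positive = leaning out, negative = leaning toward the lid. It turns almost freely: it falls outward onto its stop (2.5) or, once past upright, inward onto the keeper. About 0 when hooked with the lever shut.
- bail_bar (a point): Middle of the loop's cross bar (round, 8 mm thick, 60 mm long over all, along the case's y). The loop's arms, 52 mm apart and 68 mm long, swing on a pin in the lever, 18 mm from the lever pivot: the pin is 18 sin(lever - 0.213) mm further out than the pivot and 18 cos(lever - 0.213) mm below it.
- keeper_seat (a point): Where the cross bar's centre must rest: in the keeper, a 30 mm wide steel channel, open above, mid-front of the lid (axes of the lid: -x out, z up). Its lip is 6 to 10 mm in front of this point, 6 mm above it; behind, a 45 degree ramp leads the bar down. Lid shut: 20 mm in front of the front face, 191 mm up; sprung, gives about 3.5 mm down when latched.
- vial_a: Bystander: capped glass vial, 28 mm across, 60 mm high, standing; origin under its centre.
- vial_b: Bystander: capped glass vial, 28 mm across, 60 mm high, standing; origin under its centre.
- vial_c: Bystander: capped glass vial, 28 mm across, 60 mm high, standing; origin under its centre.
- marker_black: Bystander: felt marker, 131 x 15 x 17 mm, lying; origin under its middle.
- petri_dish: Bystander: lidded petri dish, 60 mm across, 14 mm high; origin under its centre.
- timer: Bystander: flat lab timer, 64 x 64 x 19 mm; origin under its centre.

How it is judged:
By the outcome, as a careful person would: the job done as asked, in the order asked, and still so for the second after the job is handed in, with the robot touching nothing.
It also fails if it takes over 54 s, if anything falls off the work surface, if the arm or the gripper's body presses on something with over 40 N, if the wrist force passes 120 N, or if a joint passes its speed limit or range.

## Working session

There is one attempt and no reset: what is moved stays moved. The work goes in short steps, Python scripts to look and compute and a tool call to move; the robot and the scene stay as the last step left them, time stands still between calls to the robot, and variables do not carry over. Pictures are saved under pics/ and viewed, at most 10 in all, crops included, and the job is handed in when it is done.

Besides the shell and the picture viewer there is one more tool, called after "Request:" as name([rows], argument=value, ...), one row to a line, values as JSON. move_arm: Moves the arm, as the interface text tells. Its arguments: {"type":"object","properties":{"increments":{"type":"array","items":{"type":"array","items":{"type":"number"}}},"newtons":{"type":"number"}},"required":["increments"]}

```bash
ls; mkdir -p pics
cat > h.py <<'E'
import numpy as np, cv2
from bench import ctrl
from scipy.spatial.transform import Rotation as Ro
def cap(n,f=None):
    p=ctrl.camera_params(n); im,d=ctrl.capture(n)
    if f: cv2.imwrite('pics/'+f,im[:,:,::-1])
    return im,d,p
def cloud(d,p):
    h,w=d.shape; f=h/2/np.tan(np.radians(p['fov_y'])/2)
    v,u=np.mgrid[:h,:w]
    c=np.stack([(u-p['cx'])/f*d,(v-p['cy'])/f*d,d],-1)
    X=(c-np.array(p['t']))@np.array(p['R'])
    X[d<=0]=np.nan
    return X
E
python3 - <<'E'
from h import *
s=ctrl.read_state(); print(s)
out=[]
for n in('side','top'):
    im,d,p=cap(n); np.save(f'{n}.npy',cloud(d,p)); np.save(f'{n}_im.npy',im); cv2.imwrite(f'pics/{n}0.png',im[:,:,::-1])
    print(n,p['fov_y'],-np.array(p['R']).T@p['t'])
E
```

```text
pics
{'t': 0.0, 'joint_pos': array([ 1.15196451e+00,  3.20269136e-01,  1.56568804e+00, -1.61670099e-05,
        1.25737080e+00, -1.99732257e-02]), 'joint_velocities': array([-0.00092363,  0.00052117, -0.00090665,  0.00053078,  0.00011594,
       -0.00071175]), 'joint_torque': array([-1.33685598e-04, -4.12467813e+01, -2.31973135e+01,  7.30082486e-02,
        4.58428427e-02, -1.61685452e-04]), 'position': array([223.09504914, 529.4074728 , 213.12984892]), 'tcp_rot': array([-6.22301060e-01, -3.07897061e+00,  2.66544248e-03]), 'contact_force': array([-0.37993019, -0.1284997 ,  0.0476685 ]), 'moment': array([-0.00871725,  0.03196696,  0.04774956]), 'finger_force': 0.0, 'width': 91.38614814595574}
side 52.74541718177339 [ 125.44409671 -435.52737751  466.41341935]
top 51.739147135513846 [ 458.79366714  262.23650399 1023.07058673]
```

View pics/side0.png

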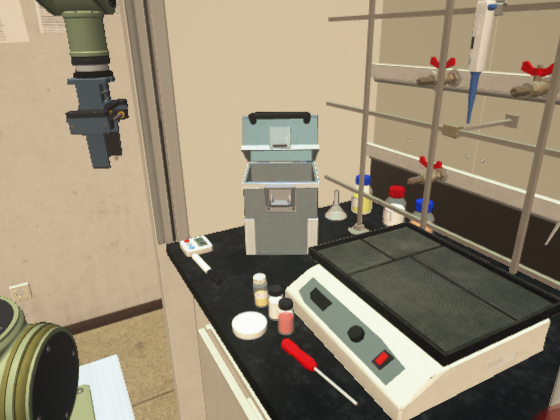

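View pics/top0.png

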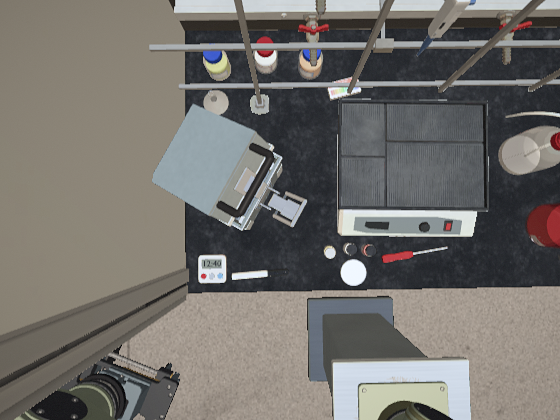

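Side: case at (281,200), lid open with the bar at (280,117), latch at (281,197). Top: bar from (225,208) to (268,150), lever pointing out to (290,207), vials at (330,252), (349,249), (369,250).

Run:
```python
from h import *
X=np.load('side.npy'); T=np.load('top.npy')
def at(C,u,v,r=1): return np.nanmedian(C[v-r:v+r+1,u-r:u+r+1].reshape(-1,3),0).round(0)
for u,v in [(250,215),(262,215),(300,215),(312,240),(250,240),(247,183),(315,183),(280,182),(281,197),(270,190),(292,190),(281,206),(280,116),(255,116),(305,116),(280,138)]: print('s',u,v,at(X,u,v))
for u,v in [(247,178),(226,208),(268,150),(290,207),(283,195),(298,210),(270,205),(270,175),(190,110),(156,180),(255,140),(330,252),(349,249),(369,250),(353,272),(212,268),(250,274),(244,180)]: print('t',u,v,at(T,u,v))
# front plane fit
P=X[205:248,250:314].reshape(-1,3); P=P[(P[:,2]>15)&(P[:,2]<160)]
for _ in range(4):
    c=np.median(P,0) if _==0 else P.mean(0); n=np.linalg.svd(P-P.mean(0),full_matrices=False)[2][2]; r=(P-P.mean(0))@n; P=P[abs(r)<max(2,1.2*r.std())]
print(P.mean(0),n,len(P),r.std())
im=np.load('side_im.npy'); a=cv2.resize(im[100:260,230:340],None,fx=5,fy=3.75*5/3.75*0.73,interpolation=2); 
a=cv2.resize(im[105:260,225:335],(568,800*0+600),interpolation=2)
cv2.imwrite('pics/c1.png',a[:,:,::-1])
```

```text
s 250 215 [473. 343.  97.]
s 262 215 [497. 331.  97.]
s 300 215 [568. 289.  96.]
s 312 240 [591. 275.  36.]
s 250 240 [471. 344.  37.]
s 247 183 [470. 345. 171.]
s 315 183 [595. 272. 171.]
s 280 182 [533. 312. 171.]
s 281 197 [531. 306. 141.]
s 270 190 [509. 318. 156.]
s 292 190 [513. 228. 184.]
s 281 206 [512. 270. 137.]
s 280 116 [531. 304. 313.]
s 255 116 [488. 330. 314.]
s 305 116 [574. 282. 312.]
s 280 138 [530. 305. 269.]
t 247 178 [549. 330. 272.]
t 226 208 [496. 361. 311.]
t 268 150 [590. 292. 315.]
t 290 207 [504. 255. 153.]
t 283 195 [540. 270.   2.]
t 298 210 [496. 240. 195.]
t 270 205 [509. 296. 142.]
t 270 175 [566. 294. 175.]
t 190 110 [678. 435. 244.]
t 156 180 [551. 495. 250.]
t 255 140 [611. 314. 295.]
t 330 252 [407. 167.  60.]
t 349 249 [413. 125.  61.]
t 369 250 [410.  80.  60.]
t 353 272 [358. 110.  15.]
t 212 268 [373. 436.  17.]
t 250 274 [358. 349.  15.]
t 244 180 [545. 335. 276.]
[533.17266668 309.52486777  66.30742817] [-0.49517295 -0.86879263 -0.00176606] 2008 1.031003367819261
```

View pics/c1.png

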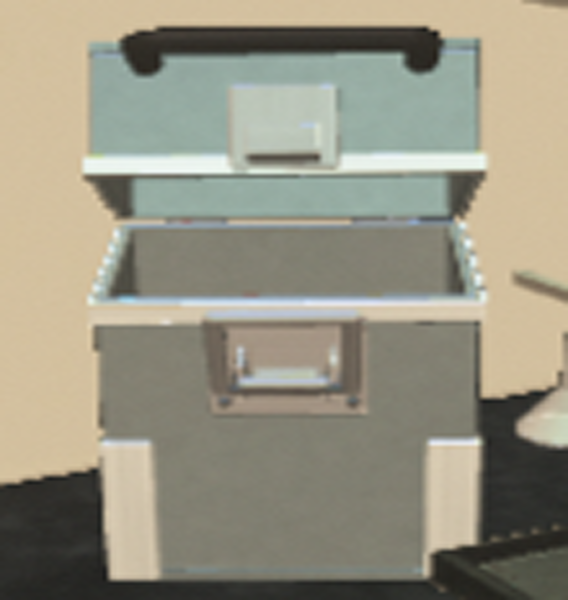

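Crop c1: lid about 25° open, keeper at (284,125), loop bar at (280,378), latch plate at (285,365). A vertical post stands between the arm and the bench, so I'll locate it and compute the geometry.

```bash
cat >> h.py <<'E'
XH=np.array([.495,.869,0]); XH/=np.linalg.norm(XH); YH=np.array([-XH[1],XH[0],0]); Z=np.array([0,0,1.])
F0=532.8; Y0=-311.
def W(o,y,u): return (F0-o)*XH+(Y0+y)*YH+u*Z      # out of front face, along case y, up
def C(P): P=np.asarray(P); return np.stack([F0-P@XH,P@YH-Y0,P[...,2]],-1)
def Rt(deg,s=1):
    t=np.radians(deg); z=np.sin(t)*XH-np.cos(t)*Z; y=-YH*s; return np.stack([np.cross(y,z),y,z],1)
def inc(P,R,P0=None,R0=None):
    s=ctrl.read_state(); P0=s['position'] if P0 is None else P0; R0=Ro.from_rotvec(s['tcp_rot']).as_matrix() if R0 is None else R0
    return np.r_[R0.T@(np.asarray(P)-P0)/10, np.degrees(Ro.from_matrix(R0.T@R).as_rotvec())].round(2)
def st():
    s=ctrl.read_state(); R=Ro.from_rotvec(s['tcp_rot']).as_matrix()
    print('t',round(s['t'],2),'oyu',C(s['position']).round(1),'lean',np.degrees(np.arccos(-R[2,2])).round(1),'z',R[:,2].round(2),'F',s['contact_force'].round(1),'q',s['joint_pos'].round(2),'w',round(s['width'],1))
E
python3 - <<'E'
from h import *
for n in('side','top'):
    X=np.load(n+'.npy'); P=X.reshape(-1,3); 
    m=(P[:,0]>150)&(P[:,0]<700)&(P[:,1]>400)&(P[:,1]<1200)&(P[:,2]>30)&(P[:,2]<900)
    Q=P[m]; c=C(Q); Q=Q[~((c[:,0]>-170)&(c[:,0]<5)&(abs(c[:,1])<90))]
    H,_,_=np.histogram2d(Q[:,0],Q[:,1],bins=[np.arange(150,701,50),np.arange(400,1201,50)]); print(n); print(H.astype(int))
X=np.load('side.npy')
for u in (135,140,145,150,155,160,165,170,175,180): print(u,X[200,u].round(),X[60,u].round())
# latch and bar in case frame
for n,(v0,v1,u0,u1) in dict(side=(105,215,240,325),top=(135,235,210,315)).items():
    c=C(np.load(n+'.npy')[v0:v1,u0:u1]).reshape(-1,3); 
    m=(abs(c[:,1])<30)&(c[:,0]>8)&(c[:,2]>100)&(c[:,2]<230); k=c[m]; print(n,k[np.argsort(k[:,0])][::max(1,len(k)//25)].round().tolist())
    m=(abs(c[:,1])<50)&(c[:,2]>285); k=c[m]; print(n,'bar',k[np.argsort(k[:,2])][::max(1,len(k)//12)].round().tolist())
st(); s=ctrl.read_state()
E
```

```text
side
[[  78 1224  891    2    0    0    0    0    0    0    0    0    0    0
     0    0]
 [ 317 2323 1136  247    0    0    0    0    0    0    0    0    0    0
     0    0]
 [   0  207 1476  592    4    0    0    0    0    0    0    0    0    0
     0    0]
 [   0 4814  886    0    0    0    0    0    0    0    0    0    0    0
     0    0]
 [   0 2576 2264    0    0    0    0    0    0    0    0    0    0    0
     0    0]
 [   0  251 4503    0    0    0    0    0    0    0    0    0    0    0
     0    0]
 [   0  298 4160    0    0    0    0    0    0    0    0    0    0    0
     0    0]
 [   0  207 3258    0    0    0    0    0    0    0    0    0    0    0
     0    0]
 [   0  147 2050    0    0    0    0    0    0    0    0    0    0    0
     0    0]
 [   0  172 1921    0    0    0    0    0    0    0    0    0    0    0
     0    0]
 [   0  173 1824    0    0    0    0    0    0    0    0    0    0    0
     0    0]]
top
[[  23  623   24    0    0    0    0    0    0    0    0    0    0    0
     0    0]
 [ 207 1834  803  318   60    0    0    0    0    0    0    0    0    
[... 2297 characters left out ...]
, 153.0], [57.0, 2.0, 152.0], [59.0, -6.0, 155.0], [62.0, 16.0, 156.0], [64.0, 29.0, 176.0], [67.0, -12.0, 155.0], [69.0, -23.0, 182.0], [72.0, -22.0, 184.0], [74.0, -3.0, 157.0], [77.0, -6.0, 162.0], [79.0, 28.0, 196.0], [81.0, 11.0, 197.0], [83.0, -5.0, 197.0], [85.0, 22.0, 194.0]]
top bar [[-32.0, -13.0, 285.0], [-91.0, 7.0, 288.0], [-85.0, -9.0, 291.0], [-76.0, -31.0, 294.0], [-73.0, -47.0, 296.0], [-44.0, 36.0, 299.0], [-62.0, -33.0, 301.0], [-60.0, -18.0, 303.0], [-45.0, 14.0, 306.0], [-48.0, 46.0, 308.0], [-7.0, -5.0, 319.0], [2.0, 25.0, 322.0], [-2.0, 34.0, 324.0]]
t 0.1 oyu [-37.7 379.2 213.2] lean 0.1 z [-0. -0. -1.] F [-0.7 -0.7 -1.2] q [ 1.15  0.32  1.57  0.    1.26 -0.02] w 91.0
```

Run:
```python
from h import *
s=ctrl.read_state(); R0=Ro.from_rotvec(s['tcp_rot']).as_matrix(); R1=Rt(0)
v=Ro.from_matrix(R0.T@R1).as_rotvec()
print(inc([235,290,380],R0@Ro.from_rotvec(v/2).as_matrix()), inc(W(-1,0,350),R1), W(-1,0,350))
```

```text
[-1.040e+01 -2.163e+01 -1.665e+01 -3.000e-02  4.000e-02  4.841e+01] [-3.722e+01 -8.170e+00 -1.367e+01 -7.000e-02  7.000e-02  9.682e+01] [534.44029936 309.89838079 350.        ]
```

Request:
move_arm([
  [0, -1.0, -5, -4, 0, 0, 5],
  [0, -3, -10, -8, 0, 0, 15],
  [0, -6, -15.5, -13, 0, 0, 25],
  [0, -10.4, -21.6, -16.7, 0, 0, 35],
  [0, -15, -20, -16.5, 0, 0, 45],
  [0, -20, -17, -16, 0, 0, 55],
  [0, -25, -14.5, -15.5, 0, 0, 65],
  [0, -30, -12, -15, 0, 0, 75],
  [0, -34, -10, -14.5, 0, 0, 85],
  [0, -37.2, -8.2, -13.7, 0, 0, 95],
  [0, -37.2, -8.2, -13.7, 0, 0, 96.8],
  [0, -37.2, -8.2, -13.7, 0, 0, 96.8],
])

```text
t: 1.6
position: [533.7, 309.8, 350.6]
tcp_rot: [-2.715, -1.58, 0.002]
contact_force: [0.5, -0.6, 0.5]
width: 0.8
finger_force: 0.0
```

Run:
```python
from h import *
st()
for a in (25.5,20,15,10,5,0,-.5):
    t=np.radians(17.7+a); o=-150+203.7*np.cos(t); u=175+203.7*np.sin(t)+7; print(a,round(o),round(u),inc(W(o,0,u),Rt(0)))
```

```text
t 1.6 oyu [ -0.5   0.6 350.6] lean 0.1 z [-0. -0. -1.] F [ 0.5 -0.6  0.5] q [0.51 0.34 1.19 0.   1.61 1.02] w 0.8
25.5 -2 321 [ 0.1   0.07  2.92 -0.06  0.06  0.08]
20 11 307 [-1.16  0.06  4.41 -0.06  0.06  0.08]
15 21 292 [-2.19  0.06  5.86 -0.06  0.06  0.08]
10 30 277 [-3.08  0.07  7.4  -0.06  0.06  0.08]
5 38 261 [-3.83  0.07  9.01 -0.06  0.06  0.08]
0 44 244 [-4.45  0.07 10.68 -0.06  0.06  0.08]
-0.5 45 242 [-4.5   0.07 10.85 -0.06  0.06  0.08]
```

Request:
move_arm([
  [0, 0.1, 0, 1.5, 0, 0, 0],
  [0, 0.1, 0, 2.8, 0, 0, 0],
  [0, -0.5, 0, 3.7, 0, 0, 0],
  [0, -1.2, 0, 4.5, 0, 0, 0],
  [0, -1.7, 0, 5.2, 0, 0, 0],
  [0, -2.2, 0, 6.0, 0, 0, 0],
  [0, -2.7, 0, 6.7, 0, 0, 0],
  [0, -3.1, 0, 7.5, 0, 0, 0],
  [0, -3.5, 0, 8.3, 0, 0, 0],
  [0, -3.9, 0, 9.1, 0, 0, 0],
  [0, -4.2, 0, 9.9, 0, 0, 0],
  [0, -4.4, 0, 10.5, 0, 0, 0],
])

```text
t: 3.1
position: [512.5, 271.5, 245.2]
tcp_rot: [-2.716, -1.579, 0.0]
contact_force: [-0.7, -0.0, 1.3]
width: 0.0
finger_force: 0.8
```

Request:
move_arm([
  [0, 0, 0, 0.2, 0, 0, 0],
  [0, 0, 0, 0.4, 0, 0, 0],
  [0, 0, 0, 0.5, 0, 0, 0],
])

```text
t: 3.48
position: [512.4, 271.3, 243.8]
tcp_rot: [2.715, 1.579, 0.003]
contact_force: [-5.7, -4.0, 16.1]
width: 0.4
finger_force: 8.2
```

Run:
```python
from h import *
st()
```

```text
t 3.48 oyu [4.350e+01 1.000e-01 2.438e+02] lean 0.1 z [ 0.  0. -1.] F [-5.7 -4.  16.1] q [ 0.47  0.31  1.5  -0.    1.33  0.98] w 0.4
```

Run:
```python
from h import *
for o,u,l in [(50,275,0),(105,250,22),(159,223,45),(99,163,45)]: print(inc(W(o,0,u),Rt(l)))
```

```text
[-0.65  0.01 -3.12  0.08 -0.07  0.02]
[-6.150e+00  1.000e-02 -6.300e-01  7.000e-02  2.193e+01  4.000e-02]
[-11.56   0.     2.07   0.07  44.93   0.05]
[-5.560e+00 -1.000e-02  8.070e+00  7.000e-02  4.493e+01  5.000e-02]
```

Request:
move_arm([
  [0, -0.2, 0, -2.0, 0, 0, 0],
  [0, -0.8, 0, -3.2, 0, 0, 0],
  [0, -3.5, 0, -2, 0, 9, 0],
  [0, -6.2, 0, -0.6, 0, 18, 0],
  [0, -9, 0, 0.7, 0, 27, 0],
  [0, -11.6, 0, 2.1, 0, 36, 0],
  [0, -11.6, 0, 2.1, 0, 45, 0],
  [0, -11.6, 0, 2.1, 0, 45, 0],
  [0, -11.6, 0, 2.1, 0, 45, 0],
])

```text
t: 4.6
position: [454.5, 169.8, 219.0]
tcp_rot: [-2.245, -1.299, -0.926]
contact_force: [0.3, 0.4, -0.8]
width: 0.5
finger_force: 0.0
```

Run:
```python
from h import *
st()
im,d,p=cap('side','s2.png'); im2,d2,p2=cap('top')
for n,D,p in (('side',d,p),('top',d2,p2)):
    c=C(cloud(D,p)).reshape(-1,3); m=(abs(c[:,1])<32)&(c[:,0]>55)&(c[:,0]<100)&(c[:,2]>100)&(c[:,2]<210); k=c[m]; print(n,k[np.argsort(k[:,0])][::max(1,len(k)//12)].round().tolist())
    m=(abs(c[:,1])<60)&(c[:,0]>-160)&(c[:,0]<60)&(c[:,2]>232)&(c[:,2]<300); k=c[m]; print(n,'lid',k[np.argsort(k[:,0])][::max(1,len(k)//12)].round().tolist())
cv2.imwrite('pics/c2.png',cv2.resize(im[60:260,190:400],(630,600))[:,:,::-1])
R=Rt(45)
for o,u in [(99,163)]: print(inc(W(o,0,u),R))
```

```text
t 4.6 oyu [1.603e+02 1.000e-01 2.190e+02] lean 44.9 z [ 0.35  0.61 -0.71] F [ 0.3  0.4 -0.8] q [-0.14  0.04  2.19  1.02  0.88 -0.29] w 0.5
side [[55.0, -12.0, 149.0], [59.0, -22.0, 155.0], [65.0, 30.0, 162.0], [68.0, 26.0, 168.0], [72.0, 31.0, 171.0], [76.0, -22.0, 176.0], [80.0, 29.0, 185.0], [82.0, 18.0, 156.0], [82.0, 31.0, 185.0], [83.0, 19.0, 188.0], [84.0, -14.0, 155.0], [86.0, -14.0, 192.0], [87.0, -23.0, 193.0]]
side lid [[-140.0, -57.0, 248.0], [-88.0, -57.0, 248.0], [-2.0, -41.0, 237.0], [-1.0, -60.0, 241.0], [0.0, -45.0, 242.0], [2.0, -33.0, 236.0], [12.0, -57.0, 241.0], [32.0, -58.0, 240.0], [45.0, -44.0, 242.0], [47.0, -53.0, 236.0], [49.0, -46.0, 241.0], [50.0, -46.0, 233.0], [52.0, -34.0, 234.0]]
top [[55.0, -21.0, 165.0], [58.0, 13.0, 152.0], [61.0, 14.0, 153.0], [63.0, -6.0, 153.0], [66.0, 20.0, 153.0], [69.0, 21.0, 154.0], [72.0, -22.0, 186.0], [75.0, 2.0, 157.0], [77.0, -20.0, 193.0], [79.0, 16.0, 197.0], [82.0, 4.0, 199.0], [84.0, 16.0, 194.0], [86.0, 28.0, 195.0]]
top lid [[-151.0, -53.0, 249.0], [-136.0, 9.0, 249.0], [-122.0, -35.0, 251.0], [-108.0, -39.0, 250.0], [-94.0, -51.0, 251.0], [-79.0, 34.0, 250.0], [-65.0, 30.0, 249.0], [-51.0, 45.0, 249.0], [-37.0, -29.0, 250.0], [-22.0, 19.0, 249.0], [-8.0, 11.0, 250.0], [29.0, -59.0, 238.0]]
[ 0.19 -0.04  8.29  0.02  0.03  0.03]
```

View pics/c2.png

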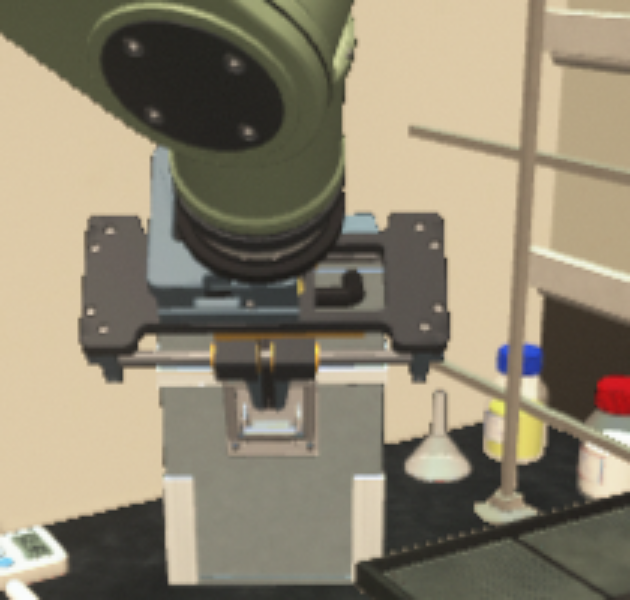

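Run:
```python
from h import *
R=Rt(45); e=5
print(inc(W(100,0,163),R))
P0=W(100,0,163)
for f in (.64,.5,.4,.3,.2,.1,0,-.1,-.2):
    b=np.array([42+68*np.sin(f),139+68*np.cos(f)]); t=b+20*.707*np.array([1,-1])-e*.707
    print(f,b.round(),t.round(),inc(W(t[0],0,t[1]),R,P0,R))
```

```text
[ 0.12 -0.04  8.22  0.02  0.03  0.03]
0.64 [ 83. 194.] [ 93. 176.] [ 1.39  0.   -0.43  0.    0.    0.  ]
0.5 [ 75. 199.] [ 85. 181.] [ 2.32  0.   -0.23  0.    0.    0.  ]
0.4 [ 68. 202.] [ 79. 184.] [ 2.96  0.   -0.    0.    0.    0.  ]
0.3 [ 62. 204.] [ 73. 186.] [3.58 0.   0.28 0.   0.   0.  ]
0.2 [ 56. 206.] [ 66. 188.] [4.16 0.   0.63 0.   0.   0.  ]
0.1 [ 49. 207.] [ 59. 189.] [ 4.71 -0.    1.03  0.    0.    0.  ]
0 [ 42. 207.] [ 53. 189.] [ 5.21 -0.    1.49  0.    0.    0.  ]
-0.1 [ 35. 207.] [ 46. 189.] [ 5.67 -0.    1.99  0.    0.    0.  ]
-0.2 [ 28. 206.] [ 39. 188.] [ 6.07 -0.    2.54  0.    0.    0.  ]
```

Request:
move_arm([
  [0, 0.1, 0, 2.5, 0, 0, 0],
  [0, 0.1, 0, 5, 0, 0, 0],
  [0, 0.2, 0, 7, 0, 0, 0],
  [0, 0.2, 0, 8.2, 0, 0, 0],
  [0, 0.2, 0, 8.2, 0, 0, 0],
])

```text
t: 5.32
position: [484.5, 223.3, 163.2]
tcp_rot: [-2.24, -1.305, -0.927]
contact_force: [-0.2, -0.7, -0.1]
width: 0.5
finger_force: 0.0
```

Run:
```python
from h import *
st()
```

```text
t 5.33 oyu [ 98.9   0.5 163.2] lean 45.0 z [ 0.35  0.62 -0.71] F [-0.2 -0.7 -0.1] q [ 0.01  0.17  2.22  1.22  0.71 -0.44] w 0.5
```

Request:
move_arm([
  [0, 0.7, 0, -0.4, 0, 0, 0],
  [0, 1.4, 0, -0.4, 0, 0, 0],
  [0, 2.3, 0, -0.2, 0, 0, 0],
  [0, 3.0, 0, 0, 0, 0, 0],
  [0, 3.6, 0, 0.3, 0, 0, 0],
  [0, 4.2, 0, 0.6, 0, 0, 0],
  [0, 4.7, 0, 1.0, 0, 0, 0],
  [0, 4.7, 0, 1.0, 0, 0, 0],
])

```text
t: 6.32
position: [504.5, 257.9, 189.5]
tcp_rot: [-2.241, -1.304, -0.928]
contact_force: [-0.2, 0.2, 0.2]
width: 0.3
finger_force: 0.0
```

Run:
```python
from h import *
st()
im,d,p=cap('wrist','w3.png'); im2,d2,p2=cap('side')
a=np.hstack([cv2.resize(im,(400,300)),cv2.resize(im2[140:230,220:340],(400,300))]); cv2.imwrite('pics/c3.png',a[:,:,::-1])
for n,D,p in (('wrist',d,p),('side',d2,p2)):
    c=C(cloud(D,p)).reshape(-1,3); m=(abs(c[:,1])<34)&(abs(c[:,1])>18)&(c[:,0]>5)&(c[:,0]<100)&(c[:,2]>100)&(c[:,2]<215); k=c[m]; print(n,k[np.argsort(k[:,2])][::max(1,len(k)//25)].round().tolist())
```

```text
t 6.33 oyu [ 59.    0.3 189.5] lean 45.0 z [ 0.35  0.61 -0.71] F [-0.2  0.2  0.2] q [ 0.1   0.16  2.14  1.16  0.68 -0.27] w 0.3
wrist [[5.0, 20.0, 115.0], [5.0, -23.0, 120.0], [18.0, 20.0, 148.0], [6.0, 32.0, 157.0], [6.0, -22.0, 159.0], [46.0, 26.0, 193.0], [46.0, 26.0, 195.0], [47.0, 31.0, 197.0], [46.0, 26.0, 199.0], [47.0, 31.0, 201.0], [5.0, 21.0, 202.0], [5.0, 22.0, 204.0], [47.0, 22.0, 206.0], [5.0, 23.0, 208.0], [5.0, 21.0, 208.0], [47.0, -22.0, 209.0], [47.0, -19.0, 210.0], [48.0, -22.0, 210.0], [45.0, 21.0, 210.0], [42.0, 31.0, 211.0], [45.0, 24.0, 211.0], [41.0, -23.0, 211.0], [42.0, 27.0, 211.0], [44.0, -20.0, 212.0], [42.0, -19.0, 212.0], [5.0, 19.0, 213.0]]
side [[5.0, 23.0, 111.0], [6.0, 34.0, 116.0], [44.0, 30.0, 134.0], [45.0, 25.0, 137.0], [47.0, 29.0, 137.0], [45.0, 32.0, 139.0], [10.0, 20.0, 141.0], [45.0, -26.0, 143.0], [43.0, -26.0, 144.0], [24.0, 22.0, 146.0], [46.0, -22.0, 148.0], [46.0, -24.0, 150.0], [46.0, -20.0, 152.0], [6.0, -18.0, 155.0], [83.0, 20.0, 156.0], [45.0, -26.0, 158.0], [44.0, 27.0, 160.0], [43.0, -22.0, 162.0], [46.0, -20.0, 165.0], [45.0, 29.0, 168.0], [46.0, 29.0, 170.0], [47.0, 27.0, 172.0], [47.0, 28.0, 175.0], [44.0, -26.0, 177.0], [45.0, -20.0, 180.0], [44.0, 32.0, 182.0], [45.0, 32.0, 185.0]]
```

View pics/c3.png

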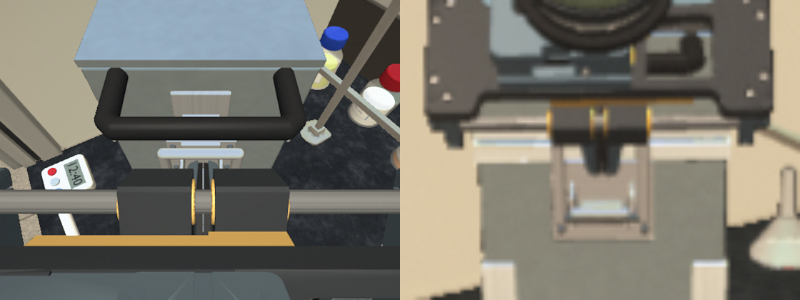

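Wrist view (left): loop cross bar at (200,153) carried upright on the fingers, beneath the grab bar at (200,128). The cloud puts it at 43 mm out, 208 up. Push it over and back off.

Request:
move_arm([
  [0, 0.4, 0, 0.4, 0, 0, 0],
  [0, 0.7, 0, 0.7, 0, 0, 0],
  [0, 1.0, 0, 1.0, 0, 0, 0],
  [0, 1.0, 0, 1.0, 0, 0, 0],
  [0, 0.5, 0, 0.5, 0, 0, 0],
  [0, 0.5, 0, -2, 0, 0, 0],
  [0, 0.5, 0, -4, 0, 0, 0],
])

```text
t: 7.3
position: [491.5, 235.2, 221.6]
tcp_rot: [-2.242, -1.303, -0.928]
contact_force: [-0.3, 0.7, 0.6]
width: 0.1
finger_force: 0.0
```

Run:
```python
from h import *
st()
im,d,p=cap('wrist'); im2,d2,p2=cap('side')
a=np.hstack([im[150:300,150:410],im2[140:230,200:356].repeat(1,0) if 0 else cv2.resize(im2[140:230,220:340],(260,150))]); cv2.imwrite('pics/c4.png',cv2.resize(a,None,fx=1.5,fy=1.5)[:,:,::-1])
for n,D,p in (('wrist',d,p),('side',d2,p2)):
    c=C(cloud(D,p)).reshape(-1,3); m=(abs(c[:,1])<34)&(c[:,0]>12)&(c[:,0]<90)&(c[:,2]>100)&(c[:,2]<215); k=c[m]; print(n,k[np.argsort(k[:,2])][::max(1,len(k)//25)].round().tolist())
R=Rt(45)
for o,u in [(130,222),(66,166)]: print(inc(W(o,0,u),R))
```

```text
t 7.3 oyu [ 85.1   0.3 221.6] lean 45.0 z [ 0.35  0.61 -0.71] F [-0.3  0.7  0.6] q [ 0.05  0.1   2.12  1.05  0.76 -0.18] w 0.1
wrist [[16.0, 20.0, 131.0], [24.0, 20.0, 142.0], [30.0, 22.0, 146.0], [28.0, 20.0, 149.0], [27.0, -16.0, 150.0], [36.0, -21.0, 158.0], [35.0, -21.0, 161.0], [34.0, 31.0, 165.0], [32.0, 30.0, 168.0], [28.0, 25.0, 172.0], [30.0, 30.0, 174.0], [29.0, 27.0, 177.0], [26.0, 27.0, 181.0], [30.0, 16.0, 183.0], [24.0, 32.0, 185.0], [30.0, -9.0, 186.0], [25.0, 30.0, 187.0], [31.0, -9.0, 188.0], [30.0, 1.0, 189.0], [22.0, -24.0, 190.0], [31.0, 6.0, 192.0], [30.0, -9.0, 194.0], [29.0, 13.0, 196.0], [31.0, -12.0, 197.0], [29.0, -1.0, 198.0], [29.0, 6.0, 199.0]]
side [[28.0, -16.0, 125.0], [45.0, 9.0, 136.0], [25.0, 18.0, 138.0], [19.0, -1.0, 140.0], [29.0, 7.0, 141.0], [41.0, -20.0, 143.0], [31.0, -16.0, 146.0], [52.0, -8.0, 148.0], [38.0, 29.0, 152.0], [84.0, -14.0, 154.0], [82.0, 20.0, 156.0], [35.0, 27.0, 157.0], [84.0, -8.0, 159.0], [31.0, -22.0, 162.0], [31.0, 27.0, 166.0], [28.0, -20.0, 171.0], [26.0, 29.0, 176.0], [28.0, -6.0, 180.0], [27.0, 27.0, 183.0], [20.0, 27.0, 184.0], [18.0, 29.0, 186.0], [18.0, 31.0, 188.0], [30.0, 14.0, 192.0], [25.0, 17.0, 195.0], [18.0, 27.0, 197.0], [15.0, -24.0, 200.0], [15.0, 27.0, 202.0]]
[-3.24 -0.05 -3.13  0.15 -0.09  0.05]
[-2.68 -0.07  5.35  0.15 -0.09  0.05]
```

View pics/c4.png

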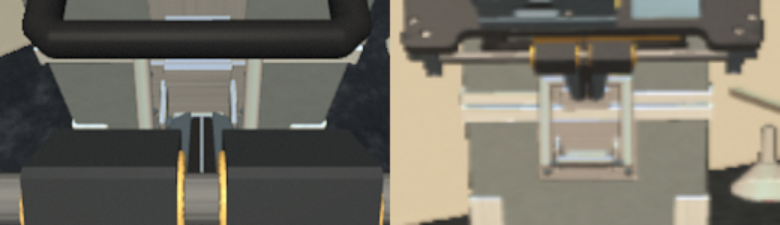

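The loop lies over the keeper (right half: arms at (545,125) and (628,125)). Next I bring the fingers over the lever and press down to about 1.0 rad.

Request:
move_arm([
  [0, -2.7, 0, -0.5, 0, 0, 0],
  [0, -2.7, 0, 2, 0, 0, 0],
  [0, -2.7, 0, 4.3, 0, 0, 0],
  [0, -2.7, 0, 5.3, 0, 0, 0],
])

```text
t: 7.9
position: [500.8, 252.0, 163.0]
tcp_rot: [-2.243, -1.303, -0.925]
contact_force: [-1.1, -0.2, 0.9]
width: 0.7
finger_force: 0.5
```

Run:
```python
from h import *
st()
R=Rt(45)
for o,u in [(62,152),(60,140),(60,130),(59,119),(58.6,108),(55,102),(50,96),(45,91),(39,86),(35,83)]: print(o,u,inc(W(o,0,u),R))
```

```text
t 7.9 oyu [ 66.    0.6 163. ] lean 44.9 z [ 0.35  0.61 -0.71] F [-1.1 -0.2  0.9] q [ 0.09  0.2   2.18  1.24  0.66 -0.39] w 0.7
62 152 [-0.5   0.06  1.06 -0.07  0.12 -0.05]
60 140 [-1.2   0.06  2.05 -0.07  0.12 -0.05]
60 130 [-1.91  0.07  2.76 -0.07  0.12 -0.05]
59 119 [-2.61  0.07  3.61 -0.07  0.12 -0.05]
58.6 108 [-3.36  0.07  4.42 -0.07  0.12 -0.05]
55 102 [-3.53  0.07  5.1  -0.07  0.12 -0.05]
50 96 [-3.6   0.07  5.88 -0.07  0.12 -0.05]
45 91 [-3.6   0.07  6.58 -0.07  0.12 -0.05]
39 86 [-3.52  0.07  7.36 -0.07  0.12 -0.05]
35 83 [-3.45  0.07  7.86 -0.07  0.12 -0.05]
```

Request:
move_arm([
  [0, -0.3, 0, 0.5, 0, 0, 0],
  [0, -0.5, 0, 1.1, 0, 0, 0],
  [0, -0.9, 0, 1.6, 0, 0, 0],
  [0, -1.2, 0, 2.0, 0, 0, 0],
  [0, -1.6, 0, 2.4, 0, 0, 0],
  [0, -1.9, 0, 2.8, 0, 0, 0],
  [0, -2.2, 0, 3.2, 0, 0, 0],
  [0, -2.2, 0, 3.2, 0, 0, 0],
])

```text
t: 8.9
position: [504.6, 258.0, 126.1]
tcp_rot: [-2.242, -1.303, -0.927]
contact_force: [0.2, 0.5, -0.6]
width: 0.8
finger_force: 0.0
```

Run:
```python
from h import *
st()
im,d,p=cap('wrist'); im2,d2,p2=cap('side')
a=np.hstack([im[150:300,150:410],cv2.resize(im2[140:230,220:340],(260,150))]); cv2.imwrite('pics/c5.png',cv2.resize(a,None,fx=1.5,fy=1.5)[:,:,::-1])
for n,D,p in (('wrist',d,p),('side',d2,p2)):
    c=C(cloud(D,p)).reshape(-1,3); m=(abs(c[:,1])<34)&(abs(c[:,1])>14)&(c[:,0]>12)&(c[:,0]<90)&(c[:,2]>80)&(c[:,2]<215); k=c[m]; print(n,k[np.argsort(k[:,2])][::max(1,len(k)//30)].round().tolist())
```

```text
t 8.9 oyu [ 58.8   0.2 126.1] lean 45.0 z [ 0.35  0.61 -0.71] F [ 0.2  0.5 -0.6] q [ 0.1   0.27  2.22  1.4   0.62 -0.56] w 0.8
wrist [[40.0, 25.0, 124.0], [40.0, 29.0, 128.0], [29.0, 20.0, 129.0], [27.0, 20.0, 132.0], [39.0, 30.0, 136.0], [27.0, 24.0, 139.0], [29.0, 15.0, 141.0], [37.0, -22.0, 144.0], [37.0, 29.0, 147.0], [13.0, -15.0, 149.0], [22.0, -17.0, 149.0], [33.0, -25.0, 153.0], [34.0, 29.0, 157.0], [32.0, 31.0, 161.0], [31.0, -21.0, 165.0], [28.0, 25.0, 168.0], [29.0, -26.0, 172.0], [29.0, 27.0, 175.0], [29.0, 29.0, 178.0], [27.0, -22.0, 181.0], [26.0, -26.0, 184.0], [25.0, 32.0, 186.0], [26.0, 27.0, 188.0], [25.0, -21.0, 191.0], [26.0, -18.0, 192.0], [24.0, -15.0, 193.0], [25.0, 25.0, 194.0], [23.0, 25.0, 195.0], [30.0, 16.0, 195.0], [12.0, 17.0, 196.0], [32.0, 15.0, 198.0]]
side [[79.0, 17.0, 105.0], [79.0, 15.0, 105.0], [82.0, 19.0, 106.0], [78.0, 15.0, 107.0], [71.0, 17.0, 108.0], [80.0, 17.0, 108.0], [81.0, 19.0, 108.0], [77.0, 19.0, 109.0], [68.0, 17.0, 109.0], [78.0, 15.0, 109.0], [74.0, 19.0, 109.0], [70.0, 19.0, 110.0], [80.0, 17.0, 110.0], [76.0, 15.0, 110.0], [73.0, 15.0, 111.0], [71.0, 19.0, 112.0], [71.0, 17.0, 113.0], [67.0, 15.0, 113.0], [73.0, 15.0, 113.0], [68.0, 17.0, 113.0], [68.0, 19.0, 113.0], [66.0, 19.0, 115.0], [67.0, 17.0, 115.0], [67.0, 15.0, 115.0], [64.0, 19.0, 116.0], [65.0, 17.0, 117.0], [66.0, 15.0, 117.0], [62.0, 15.0, 117.0], [62.0, 19.0, 117.0], [58.0, 19.0, 118.0], [63.0, 17.0, 118.0], [58.0, 17.0, 118.0], [60.0, 15.0, 119.0], [37.0, -26.0, 135.0], [32.0, -26.0, 151.0], [32.0, -26.0, 153.0], [31.0, -26.0, 155.0], [28.0, -26.0, 156.0], [30.0, -26.0, 159.0], [30.0, -26.0, 161.0], [27.0, -26.0, 163.0], [28.0, -26.0, 165.0], [27.0, -26.0, 167.0]]
```

View pics/c5.png

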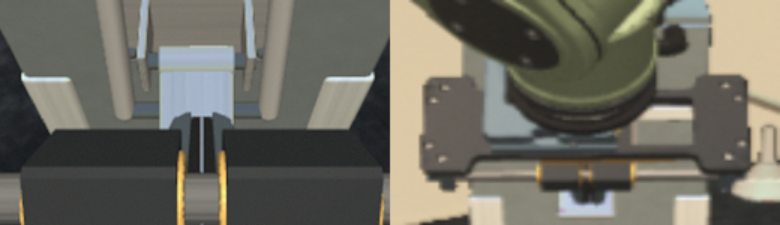

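Cross bar sits behind the lip (about 22 mm out, 191 up), lever near 1.05 rad. Press on through centre.

Request:
move_arm([
  [0, -0.6, 0, 0.6, 0, 0, 0],
  [0, -1.2, 0, 1.3, 0, 0, 0],
  [0, -1.4, 0, 2.0, 0, 0, 0],
  [0, -1.5, 0, 2.8, 0, 0, 0],
  [0, -1.5, 0, 3.5, 0, 0, 0],
  [0, -1.4, 0, 4.2, 0, 0, 0],
  [0, -1.3, 0, 4.7, 0, 0, 0],
  [0, -1.2, 0, 5.0, 0, 0, 0],
  [0, -1.2, 0, 5.0, 0, 0, 0],
])

```text
t: 10.12
position: [515.1, 276.2, 85.7]
tcp_rot: [-2.248, -1.301, -0.934]
contact_force: [-40.7, -61.8, 59.9]
width: 0.5
finger_force: 37.2
```

Run:
```python
from h import *
st()
```

```text
t 10.12 oyu [37.9  0.2 85.7] lean 45.0 z [ 0.36  0.61 -0.71] F [-40.7 -61.8  59.9] q [ 0.15  0.36  2.24  1.6   0.58 -0.76] w 0.5
```

Firmly bottomed, so back off.

Request:
move_arm([
  [0, -0.1, 0, -1.5, 0, 0, 0],
  [0, -0.5, 0, -5, 0, 0, 0],
  [0, -1, 0, -9, 0, 0, 0],
  [0, -1, 0, -14, 0, 0, 0],
  [0, -1, 0, -18, 0, 0, 0],
  [0, -1, 0, -18, 0, 0, 0],
])

```text
t: 10.88
position: [452.4, 163.6, 204.7]
tcp_rot: [-2.243, -1.304, -0.935]
contact_force: [0.7, 0.6, -0.5]
width: 0.3
finger_force: 0.0
```

Run:
```python
from h import *
st()
im,d,p=cap('wrist'); im2,d2,p2=cap('side'); im3,d3,p3=cap('top')
a=np.hstack([cv2.resize(im,(400,300)),cv2.resize(im2[140:260,200:360],(400,300))]); a=np.vstack([a,np.hstack([cv2.resize(im3[70:310,150:470],(400,300)),cv2.resize(im2[180:345,170:390],(400,300))])]); cv2.imwrite('pics/c6.png',a[:,:,::-1])
c=C(cloud(d,p)).reshape(-1,3); m=(abs(c[:,1])<34)&(c[:,0]>12)&(c[:,0]<90)&(c[:,2]>70)&(c[:,2]<215); k=c[m]; print(k[np.argsort(k[:,2])][::max(1,len(k)//30)].round().tolist())
T=cloud(d3,p3); 
for u,v in [(330,252),(349,249),(369,250),(353,272),(212,268),(250,274)]: print(np.nanmedian(T[v-1:v+2,u-1:u+2].reshape(-1,3),0).round())
```

```text
t 10.88 oyu [166.8  -1.2 204.7] lean 45.1 z [ 0.35  0.61 -0.71] F [ 0.7  0.6 -0.5] q [-0.16  0.06  2.22  1.06  0.86 -0.37] w 0.3
[[29.0, 3.0, 75.0], [29.0, 10.0, 81.0], [28.0, -13.0, 89.0], [29.0, 2.0, 97.0], [30.0, -5.0, 104.0], [29.0, -12.0, 110.0], [29.0, -5.0, 118.0], [28.0, 7.0, 122.0], [27.0, -3.0, 125.0], [28.0, -8.0, 130.0], [28.0, -3.0, 134.0], [30.0, 13.0, 138.0], [28.0, 19.0, 140.0], [21.0, -6.0, 142.0], [23.0, 4.0, 143.0], [25.0, -24.0, 148.0], [25.0, -22.0, 150.0], [25.0, 31.0, 160.0], [26.0, -21.0, 169.0], [24.0, -26.0, 178.0], [26.0, 28.0, 182.0], [26.0, -21.0, 185.0], [26.0, -19.0, 187.0], [30.0, -1.0, 189.0], [12.0, 9.0, 190.0], [26.0, -18.0, 191.0], [24.0, 30.0, 192.0], [22.0, 25.0, 192.0], [25.0, -23.0, 193.0], [31.0, 15.0, 194.0], [29.0, 8.0, 196.0]]
[407. 167.  60.]
[413. 125.  59.]
[420. 125. 297.]
[386. 152. 292.]
[373. 436.  17.]
[357. 349.  16.]
```

View pics/c6.png

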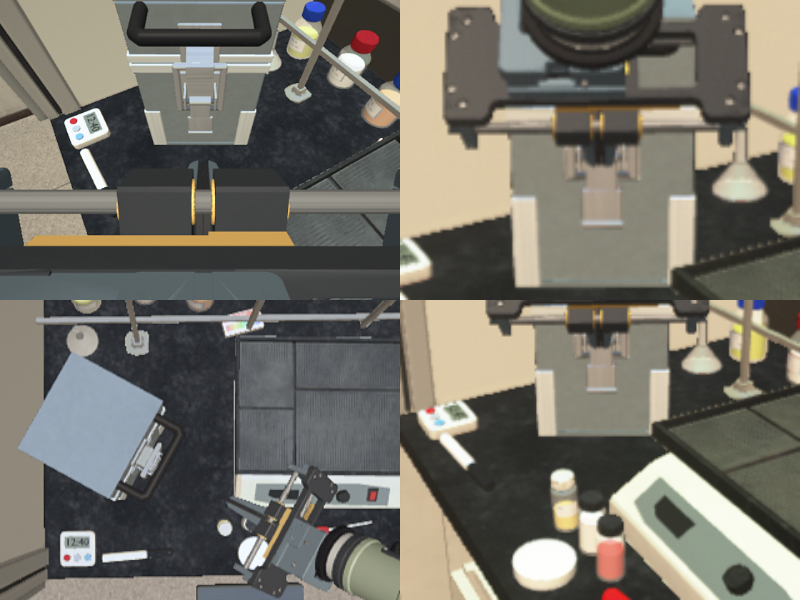

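The lever is flat (face 28–29 mm out, all the way down), the cross bar sits behind the lip at about 22 mm out and 188 up, and the lid is shut. The vials, dish, timer and marker are where they were, and the robot touches nothing.

```bash
python3 -c "
from bench import ctrl
print(ctrl.sign_off())"
```

```text
the job is handed in; nothing more can be done
None
```

The lid is shut, the loop is hooked behind the keeper lip, and the lever is pressed flat past centre; the arm is clear, the items around the case look unmoved, and the job is handed in at about 11 s (the last press on the lever peaked near 95 N at the wrist, under the 120 N limit).

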